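# Index the LED carousel three compartments

### The arm

A 6-joint arm with a two-finger parallel gripper is mounted at the origin on the work surface. World frame = base frame: x ahead of the robot, y to its left, z up, the work surface at z = 0. Lengths are in m, angles in degrees, forces in N, time in s.
With the tool pointing down it reaches from about 0.4 to 0.825 m from the base axis. Payload 7 kg.
Tool frame: the origin (TCP) lies on the centre line of the jaws, within the pads' length; the fingertips stand 11 mm ahead of it and the grasp point (between the pads) lies 8 mm behind it; z points along the fingers, y is the line along which they close (so a half turn about z gives the same grasp; the last joint's range is limited). The gripper opens to 88 mm and grips with 3 to 60 N. Pads are 19 mm wide; open, the fingers measure 130 mm over their backs; the gripper's body (78 mm by 193 mm) begins 47 mm behind the grasp point.
Start: joints at [90.877, 20.546, 0.682, 0, -70.136, -16.507], TCP at [0.182, 0.65, 0.238] pointing down, gripper open.
Joint ranges: [-176.03, 176.03], [-82.01, 121.73], [-58.28, 71.71], [-173.87, 95.51], [-174.79, -0.11], [-173.66, 173.66]. Speed limits (degrees/s): [136.94, 136.94, 172.46, 180, 180, 180].

### API

Orientations are given as [roll, pitch, yaw] about the fixed x, y, z axes, in that order (R = Rz(yaw) Ry(pitch) Rx(roll)).
In Python, from plant import r, capture, camera_model, job gives the robot as it stands.
- The arm moves only by the tool drive_tool, never from a script. Its argument "increments" is a list that holds one entry, the list of rows, each a list of 5 numbers: the gripper's target within -1 to 1 (fully open at 1, half-way at 0, shut at -1), then the shift along the tool's x, y, z scaled (see below), then the turn about the tool's z scaled (see below). In form: [[[gripper, tx, ty, tz, roll], ...]]. A call has 1 to 5 rows; each row is the pose to reach, as a shift and turn from the pose commanded when the call began, along the tool's axes at that moment, turning the shorter way round; what a row does not reach only later rows make up. The controller multiplies each number of a shift by 120 mm and each number of a turn by 360 degrees. A row lasts 1/8 s, in which the tool goes at most 62.5 mm and 10.7 degrees, less where a joint would pass 70% of its speed; a pose out of reach is approached as far as the arm can. A call with a number of a shift or a turn outside -1 to 1 is refused whole. A call with a gripper value outside its range is refused whole. The fingers move at their own pace and stop on an object; "squeeze" is the grip in N (left out, the last holds). Time passes only in rows, so rows that repeat a pose let the fingers close. It gives the time, the measured TCP pose, the force, the opening and the grip force at its end, in the units of the state.
- r.get_state(): the state, without advancing time (a new reading comes with each control period).
- capture(name): name is "scene" or "top" or "wrist"; returns the picture (480x640x3 uint8, red, green, blue); there is no depth.
- camera_model(name): a dict with "camera_matrix" (3x3 intrinsics, pixels), "rvec" (rotation vector, rad) and "tvec" (3), from world to camera coordinates, as OpenCV has them. Camera axes: x right, y down, z forward; pixel columns grow to the right and rows downward; lengths in m; the calibration is good to about 2 mm. A picture is of the moment at which its call begins: read the wrist's pose just before it. camera_model takes no time and is no camera call; for the wrist camera it gives the pose at the moment of the call.
- job.close_job(): hands the job in; it is judged then, once.
The state is a dict: "time_s": time; "joints": joint angles; "qd": joint speeds; "joint_torque": joint torques, N m; "tcp_pos": TCP position; "eef_rot": TCP orientation; "contact_force": force on the tool from outside, world axes, zero at the start; "moment": the same for the moment, N m; "gripper_width": finger opening in m; "gripper_force": force on a finger pad.
Only numpy, scipy, OpenCV 4.12 (cv2) and the standard library are available. Lean on these libraries where they do the work, as an engineer would, in place of code of your own. Each camera call takes 0.05 s, during which the arm holds its last target. There are 200 camera calls.

### The job

The soldering class needs yellow LEDs: on the component carousel with the blue base, push the sprung black lever all the way down three times, letting it spring fully back up after every push, so that the wheel turns three compartments and the yellow one stops at the white pointer. Let go of the lever at the end, do not push it a fourth time, and do not work the lever of the carousel with the green base.

Things in the scene. Friction and masses are not known exactly. Their poses are not given: they have to be found in the camera images.
- blue_pad (a point): Top centre of the black 42x42x10 mm pad on the sprung lever of the fixed carousel with BLUE base (235x176x34) and 160 mm wheel, hub 73 high. Lever up: x level towards hinge and wheel, y along hinge, z up. Hinge 72 mm along x, 21 below, between cheeks 72 high. Pad 83 mm above table at rest, sloping 11 deg down to hinge; 31 lower at the stop, sloping 13 the other way. Free from above and below.
- blue_lever (a joint): Swing of that lever, rad: 0 up at rest, 0.42 fully down at its stop. Its spring lifts it by itself within 0.5 s once let go. Pushing takes about 1.5 N at first, 7 N near the stop, more if done fast. Each push must reach the stop (beyond 0.36) and each release come fully up (below 0.06).
- blue_wheel (a joint): Turn of that carousel's wheel, rad, anticlockwise from above: 0 at the start. A pawl moves it on one of its 8 compartments (0.785) per full push; it stays put as the lever returns and while the lever is in the first quarter of its swing. It cannot go back. Yellow is at the white pointer (on the lever's side) at 2.356.
- green_lever (a joint): Swing of the lever of the like carousel with GREEN base and other parts in its wheel, to be left alone: 0 up at rest, 0.42 down. The two stand side by side, 0.3 to 0.5 m apart, either one on the left.

How it is judged:
By the outcome, as a careful person would: the job done as asked, in the order asked, and still so for the second after the job is handed in, with the robot touching nothing.
It also fails if it takes over 45 s, if anything falls off the work surface, if the arm or the gripper's body presses on something with over 40 N, if the wrist force passes 120 N, or if a joint passes its speed limit or range.

## Working session

There is one attempt and no reset: what is moved stays moved. The work goes in short steps, Python scripts to look and compute and a tool call to move; the robot and the scene stay as the last step left them, time stands still between calls to the robot, and variables do not carry over. Pictures are saved under pics/ and viewed, at most 10 in all, crops included, and the job is handed in when it is done.

Besides the shell and the picture viewer there is one more tool, called after "Request:" as name(argument=value, ...) on one line, values as JSON. drive_tool: Moves the arm, as the interface text tells. Its arguments: {"type":"object","properties":{"increments":{"type":"array"},"squeeze":{"type":"number"}},"required":["increments"]}

```bash
mkdir -p pics
python3 - <<'E'
from plant import r,capture,camera_model
import cv2,numpy as np
s=r.get_state();print(s['time_s'],s['tcp_pos'],s['eef_rot'])
for n in('scene','top'):
    im=capture(n);cv2.imwrite(f'pics/{n}0.png',im[:,:,::-1])
    m=camera_model(n);R=cv2.Rodrigues(np.array(m['rvec']))[0];print(n,-R.T@np.array(m['tvec']).ravel(),R[2])
E
```

```text
0.0 [0.18174431 0.64957988 0.23663926] [ 1.79905938e+02 -7.88363084e-03 -1.56351045e+01]
scene [ 1.04268461 -0.47980387  0.84395007] [-0.44158666  0.45746277 -0.77183485]
top [ 0.55637881 -0.01352512  1.17687796] [ 4.96893152e-02  9.72514598e-04 -9.98764250e-01]
```

View pics/scene0.png

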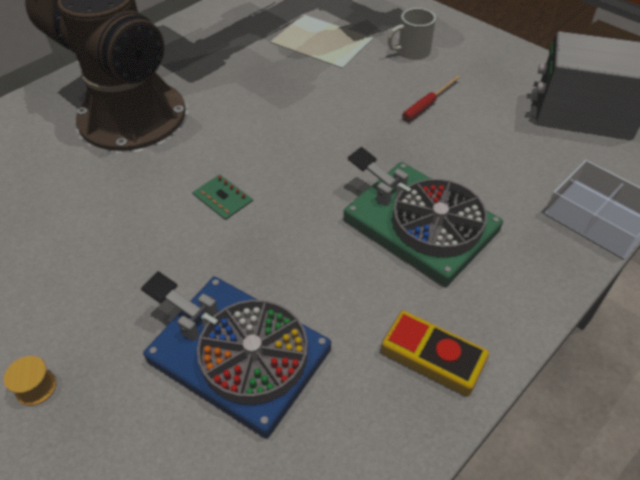

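View pics/top0.png

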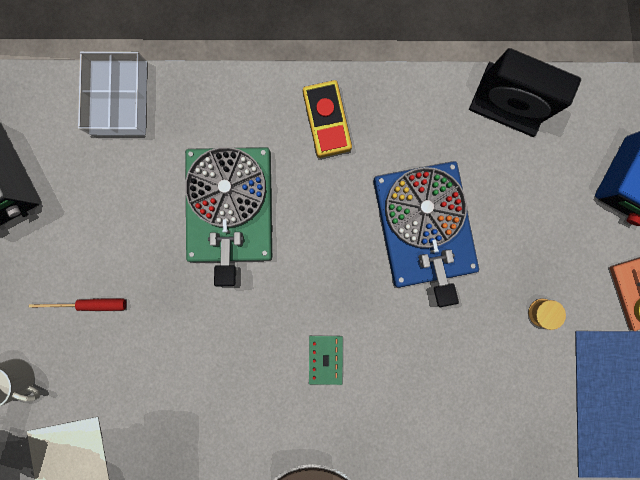

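The scene shows the blue carousel at front left, with its black pad at about (159,286). In the top view that pad is at about (445,295), facing the robot, and the green carousel is to the left at (225,275). Next I'll locate the blue pad by mask in both views.

```bash
cat > h.py <<'E'
import cv2,numpy as np
from plant import r,capture,camera_model
def ray(n,px):
    m=camera_model(n);K=np.array(m['camera_matrix']);R=cv2.Rodrigues(np.array(m['rvec']))[0];t=np.array(m['tvec']).ravel()
    d=R.T@np.linalg.inv(K)@np.array([px[0],px[1],1.]);return -R.T@t,d
def onz(n,px,z):
    c,d=ray(n,px);return c+d*(z-c[2])/d[2]
def blob(im,box,thr=60):
    x0,y0,x1,y1=box;g=(im[y0:y1,x0:x1].max(2)<thr).astype(np.uint8)
    k,l,st,ce=cv2.connectedComponentsWithStats(g);i=1+np.argmax(st[1:,4]);
    pts=cv2.findNonZero((l==i).astype(np.uint8));return ce[i]+[x0,y0],st[i],cv2.minAreaRect(pts)
E
python3 - <<'E'
from h import *
T=cv2.imread('pics/top0.png');S=cv2.imread('pics/scene0.png')
for n,im,b in(('top',T,(425,278,465,312)),('scene',S,(135,262,182,308))):
  for th in(45,60):
    c,st,rc=blob(im,b,th);print(n,c,st,rc,onz(n,c,.078))
a,d=ray('top',blob(T,(425,278,465,312),45)[0]);b,e=ray('scene',blob(S,(135,262,182,308),45)[0])
k=np.linalg.lstsq(np.c_[d,-e],b-a,rcond=None)[0];print(a+k[0]*d,b+k[1]*e)
# base direction: blue mask; hub
hsv=cv2.cvtColor(T,cv2.COLOR_BGR2HSV);m=cv2.inRange(hsv,(100,120,40),(125,255,255));m[:, :365]=0;m[:,490:]=0
rc=cv2.minAreaRect(cv2.findNonZero(m));print(rc)
P=[onz('top',p,.034) for p in cv2.boxPoints(rc)];print(np.round(P,4))
print('hub',onz('top',(427.5,207),.073))
E
```

```text
top [445.66267943 294.83971292] [  9   6  24  23 418] ((20.461536407470703, 16.807693481445312), (20.984426498413086, 21.37666130065918), 78.69007110595703) [ 0.47838024 -0.26151082  0.078     ]
top [445.46860987 294.93273543] [  8   6  26  23 446] ((20.382356643676758, 16.52941131591797), (22.070741653442383, 21.3431339263916), 75.96376037597656) [ 0.47819585 -0.26112831  0.078     ]
scene [158.49591837 286.8122449 ] [  8  11  33  29 490] ((23.95081901550293, 24.959016799926758), (23.174678802490234, 24.070934295654297), 39.80556869506836) [ 0.47716582 -0.26097155  0.078     ]
scene [158.48173913 286.84347826] [  7  10  35  31 575] ((23.795080184936523, 24.74590301513672), (25.2232666015625, 25.479341506958008), 39.80556869506836) [ 0.47719832 -0.26102281  0.078     ]
[ 0.4784851  -0.26117745  0.07947723] [ 0.47830507 -0.26141239  0.07954303]
((425.6153869628906, 224.076904296875), (113.3551254272461, 85.89886474609375), 78.69007110595703)
[[ 0.7169 -0.1213  0.034 ]
 [ 0.753  -0.2955  0.034 ]
 [ 0.5238 -0.3397  0.034 ]
 [ 0.4884 -0.1671  0.034 ]]
hub [ 0.65185703 -0.22738397  0.073     ]
```

Both views agree: the pad centre is at about (0.478, -0.261, 0.083), and the carousel's x axis has a yaw of about 11°. I'll travel there with the gripper shutting, and turn the tool to yaw 11.

Request:
drive_tool(increments=[[[-1, 1, 1, 0, -0.074], [-1, 1, 1, 0, -0.074], [-1, 1, 1, 0, -0.074]]], squeeze=20)

```text
time_s: 0.48
tcp_pos: [0.2658, 0.4998, 0.2373]
eef_rot: [180.0, 0.0, 11.2]
contact_force: [0.2, 0.4, 0.4]
gripper_width: 0.0628
gripper_force: 0.0
```

Request:
drive_tool(increments=[[[-1, 0.8, 1, 0, 0], [-1, 0.8, 1, 0, 0], [-1, 0.8, 1, 0, 0]]])

```text
time_s: 0.85
tcp_pos: [0.3838, 0.4004, 0.2375]
eef_rot: [180.0, 0.0, 10.9]
contact_force: [0.6, 0.7, 0.6]
gripper_width: 0.0334
gripper_force: 0.0
```

Request:
drive_tool(increments=[[[-1, 0.2, 1, 0, 0], [-1, 0.2, 1, 0, 0]]])

```text
time_s: 1.1
tcp_pos: [0.4291, 0.2877, 0.2371]
eef_rot: [180.0, 0.0, 11.0]
contact_force: [1.3, 0.1, -0.4]
gripper_width: 0.0132
gripper_force: 0.0
```

Request:
drive_tool(increments=[[[-1, 0, 1, 0, 0], [-1, 0, 1, 0, 0]]])

```text
time_s: 1.35
tcp_pos: [0.4516, 0.1695, 0.2374]
eef_rot: [180.0, 0.0, 11.0]
contact_force: [1.0, 0.3, -0.1]
gripper_width: 0.0007
gripper_force: 0.0
```

Request:
drive_tool(increments=[[[-1, 0, 1, 0, 0], [-1, 0, 1, 0, 0]]])

```text
time_s: 1.6
tcp_pos: [0.4744, 0.0519, 0.2376]
eef_rot: [-180.0, -0.0, 11.0]
contact_force: [1.2, 0.2, 0.3]
gripper_width: 0.0003
gripper_force: 0.0
```

Request:
drive_tool(increments=[[[-1, 0, 1, 0, 0], [-1, 0, 1, 0, 0]]])

```text
time_s: 1.85
tcp_pos: [0.4974, -0.066, 0.2376]
eef_rot: [-180.0, -0.0, 11.0]
contact_force: [1.3, 1.0, 0.5]
gripper_width: 0.0007
gripper_force: 0.0
```

Request:
drive_tool(increments=[[[-1, -0.47, 1, 0, 0], [-1, -0.47, 1, 0, 0], [-1, -0.47, 1, 0, 0]]])

```text
time_s: 2.22
tcp_pos: [0.4634, -0.1955, 0.2372]
eef_rot: [-180.0, 0.1, 10.7]
contact_force: [-0.5, 0.8, -1.0]
gripper_width: 0.0008
gripper_force: 0.0
```

Request:
drive_tool(increments=[[[-1, 0, 0.57, 0.5, 0], [-1, 0, 0.57, 0.9, 0], [-1, 0, 0.57, 0.9, 0], [-1, 0, 0.57, 0.9, 0]]])

```text
time_s: 2.72
tcp_pos: [0.4785, -0.2593, 0.13]
eef_rot: [180.0, 0.0, 11.0]
contact_force: [0.0, -0.9, 0.1]
gripper_width: 0.0003
gripper_force: 0.0
```

Run:
```python
from h import *
s=r.get_state();print(s['time_s'],s['tcp_pos'],s['eef_rot'],s['contact_force'])
a=capture('scene')[230:410,110:350];b=capture('wrist')
cv2.imwrite('pics/a1.png',cv2.resize(a,None,fx=3,fy=3)[:,:,::-1]);cv2.imwrite('pics/w1.png',b[:,:,::-1])
```

```text
2.725 [ 0.47847812 -0.25934752  0.12997258] [1.79989070e+02 4.52069170e-02 1.10395177e+01] [ 0.02672941 -0.90029966  0.13917573]
```

View pics/a1.png

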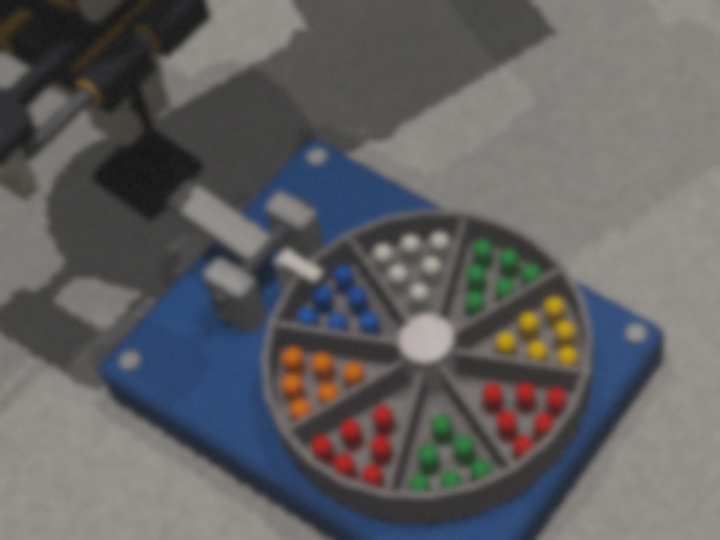

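View pics/w1.png

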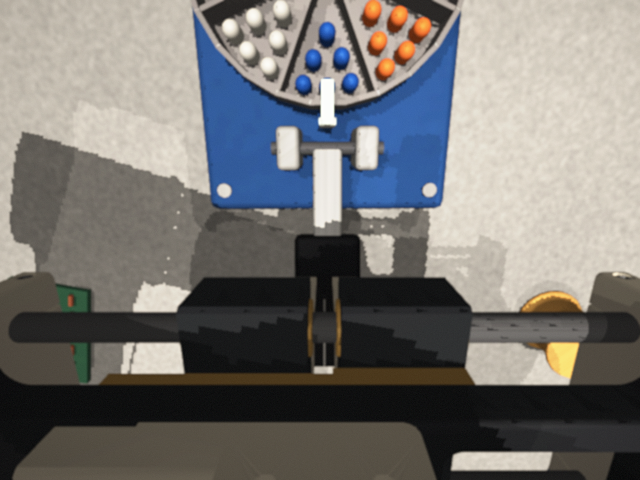

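The wrist view shows the shut fingertips (column about 325) lined up with the pad (columns 295–360) and the lever axis. The scene view shows the tips above the pad, with blue LEDs at the pointer. I'll start the first push gently.

Request:
drive_tool(increments=[[[-1, 0, 0, 0.25, 0], [-1, 0, 0, 0.35, 0], [-1, 0, 0, 0.43, 0], [-1, 0, 0, 0.5, 0], [-1, 0, 0, 0.5, 0]]])

```text
time_s: 3.45
tcp_pos: [0.478, -0.2595, 0.0701]
eef_rot: [180.0, 0.0, 11.0]
contact_force: [-2.8, 0.8, 2.3]
gripper_width: 0.0003
gripper_force: 1.6
```

Request:
drive_tool(increments=[[[-1, 0, 0, 0.03, 0], [-1, 0, 0, 0.05, 0], [-1, 0, 0, 0.05, 0]]])

```text
time_s: 3.82
tcp_pos: [0.4786, -0.2595, 0.0646]
eef_rot: [180.0, -0.1, 11.0]
contact_force: [-1.9, 2.3, 6.1]
gripper_width: 0.0006
gripper_force: 3.3
```

Request:
drive_tool(increments=[[[-1, 0, 0, 0.02, 0], [-1, 0, 0, 0.02, 0]]])

```text
time_s: 4.08
tcp_pos: [0.4788, -0.2596, 0.0635]
eef_rot: [179.9, -0.1, 11.1]
contact_force: [-6.3, 5.4, 19.3]
gripper_width: 0.0003
gripper_force: 9.9
```

The force jumped to 19 N, so the lever is at its stop. I'll release upwards and look.

Request:
drive_tool(increments=[[[-1, 0, 0, -0.2, 0], [-1, 0, 0, -0.4, 0], [-1, 0, 0, -0.4, 0], [-1, 0, 0, -0.4, 0], [-1, 0, 0, -0.4, 0]]])

```text
time_s: 4.7
tcp_pos: [0.4778, -0.2595, 0.1085]
eef_rot: [-180.0, 0.1, 11.0]
contact_force: [-0.3, -0.6, -0.3]
gripper_width: 0.0007
gripper_force: 0.0
```

Request:
drive_tool(increments=[[[-1, 0, 0, 0, 0], [-1, 0, 0, 0, 0]]])

```text
time_s: 4.95
tcp_pos: [0.478, -0.2596, 0.1088]
eef_rot: [-180.0, 0.0, 11.0]
contact_force: [0.1, 0.0, -0.0]
gripper_width: 0.0005
gripper_force: 0.0
```

Run:
```python
from h import *
a=capture('scene')[230:410,110:350]
cv2.imwrite('pics/a2.png',cv2.resize(a,None,fx=3,fy=3)[:,:,::-1])
```

```text
(no output)
```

View pics/a2.png

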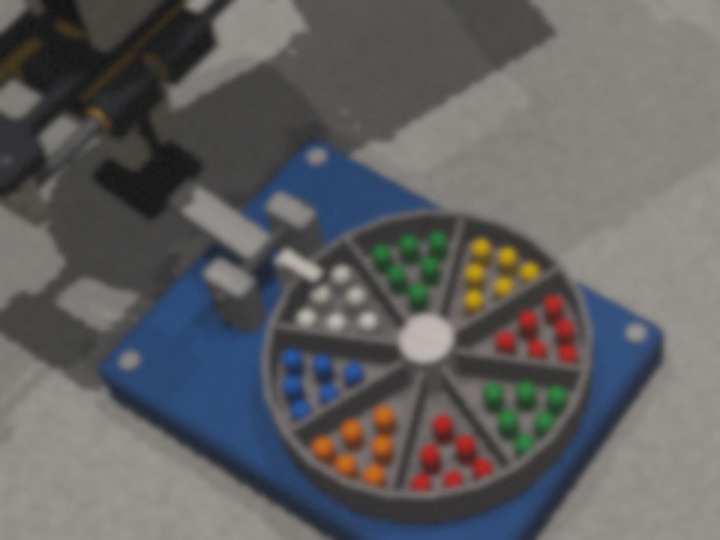

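The wheel has turned exactly one compartment: white is now at the pointer, and the lever is back up. I'll repeat the same push twice.

Request:
drive_tool(increments=[[[-1, 0, 0, 0.15, 0], [-1, 0, 0, 0.25, 0], [-1, 0, 0, 0.33, 0], [-1, 0, 0, 0.4, 0], [-1, 0, 0, 0.4, 0]]])

```text
time_s: 5.62
tcp_pos: [0.4782, -0.26, 0.063]
eef_rot: [179.9, 0.0, 11.1]
contact_force: [-8.4, 3.2, 23.6]
gripper_width: 0.0008
gripper_force: 12.3
```

Request:
drive_tool(increments=[[[-1, 0, 0, 0, 0], [-1, 0, 0, 0, 0]]])

```text
time_s: 5.88
tcp_pos: [0.4782, -0.26, 0.0631]
eef_rot: [179.9, -0.0, 11.1]
contact_force: [-7.0, 2.4, 21.8]
gripper_width: 0.0003
gripper_force: 11.6
```

Request:
drive_tool(increments=[[[-1, 0, 0, -0.2, 0], [-1, 0, 0, -0.4, 0], [-1, 0, 0, -0.4, 0], [-1, 0, 0, -0.4, 0], [-1, 0, 0, -0.4, 0]]])

```text
time_s: 6.5
tcp_pos: [0.4775, -0.2595, 0.1082]
eef_rot: [-180.0, 0.1, 11.0]
contact_force: [0.7, 0.0, -0.2]
gripper_width: 0.0003
gripper_force: 0.0
```

Request:
drive_tool(increments=[[[-1, 0, 0, 0, 0], [-1, 0, 0, 0, 0]]])

```text
time_s: 6.75
tcp_pos: [0.478, -0.2596, 0.1088]
eef_rot: [-180.0, 0.0, 11.0]
contact_force: [-0.4, 0.1, -0.3]
gripper_width: 0.0005
gripper_force: 0.0
```

Run:
```python
from h import *
a=capture('scene')[230:410,110:350]
cv2.imwrite('pics/a3.png',cv2.resize(a,None,fx=3,fy=3)[:,:,::-1])
```

```text
(no output)
```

View pics/a3.png

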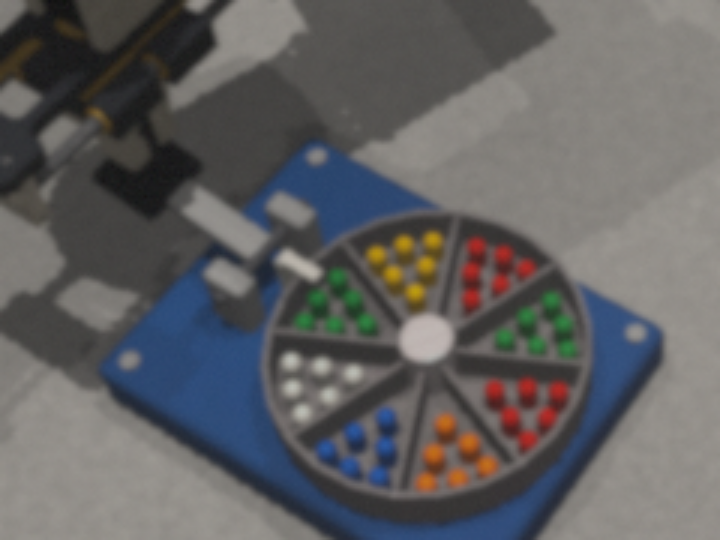

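Green is at the pointer after two pushes. The faster push seems to have carried the wheel a degree or two too far, so I'll do the third one slowly, as I did the first.

Request:
drive_tool(increments=[[[-1, 0, 0, 0.12, 0], [-1, 0, 0, 0.18, 0], [-1, 0, 0, 0.22, 0], [-1, 0, 0, 0.26, 0], [-1, 0, 0, 0.29, 0]]])

```text
time_s: 7.42
tcp_pos: [0.477, -0.2597, 0.074]
eef_rot: [-180.0, 0.1, 11.0]
contact_force: [-5.2, -0.3, 6.8]
gripper_width: 0.0005
gripper_force: 3.1
```

Request:
drive_tool(increments=[[[-1, 0, 0, 0.03, 0], [-1, 0, 0, 0.06, 0], [-1, 0, 0, 0.08, 0], [-1, 0, 0, 0.095, 0], [-1, 0, 0, 0.11, 0]]])

```text
time_s: 8.05
tcp_pos: [0.4779, -0.2598, 0.0627]
eef_rot: [180.0, 0.0, 11.0]
contact_force: [-9.0, 4.8, 30.2]
gripper_width: 0.0005
gripper_force: 15.5
```

Request:
drive_tool(increments=[[[-1, 0, 0, 0, 0], [-1, 0, 0, 0, 0]]])

```text
time_s: 8.3
tcp_pos: [0.4778, -0.2598, 0.063]
eef_rot: [180.0, -0.0, 11.0]
contact_force: [-7.8, 3.2, 22.9]
gripper_width: 0.0003
gripper_force: 12.2
```

The lever is at its stop again (23 N at the same depth). I'll release it and back well away.

Request:
drive_tool(increments=[[[-1, 0, 0, -0.2, 0], [-1, 0, 0, -0.4, 0], [-1, 0, 0, -0.8, 0], [-1, 0, 0, -1, 0], [-1, 0, 0, -1, 0]]])

```text
time_s: 8.93
tcp_pos: [0.4796, -0.2598, 0.1832]
eef_rot: [179.9, -0.3, 11.0]
contact_force: [0.2, -0.6, -0.4]
gripper_width: 0.0008
gripper_force: 0.0
```

Request:
drive_tool(increments=[[[-1, 0, 0, 0, 0], [-1, 0, 0, 0, 0], [-1, 0, 0, 0, 0]]])

```text
time_s: 9.3
tcp_pos: [0.4778, -0.2595, 0.1803]
eef_rot: [-180.0, 0.1, 11.0]
contact_force: [0.0, 0.5, 0.8]
gripper_width: 0.0009
gripper_force: 0.0
```

Run:
```python
from h import *
a=capture('scene')[230:410,110:350]
cv2.imwrite('pics/a4.png',cv2.resize(a,None,fx=3,fy=3)[:,:,::-1])
```

```text
(no output)
```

View pics/a4.png

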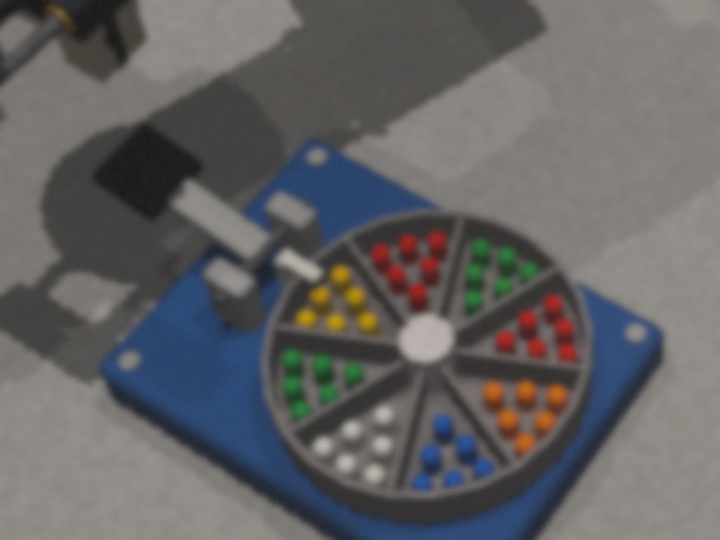

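Yellow is squarely at the white pointer, the lever is up, and the gripper is clear of it. I'll hand the job in.

```bash
python3 -c "
from plant import job
print(job.close_job())"
```

```text
the job is handed in; nothing more can be done
None
```

I pushed the blue carousel's lever fully down three times, letting it spring back up each time; yellow is at the white pointer, the lever is released, the green carousel's lever was not touched, and the job is handed in.

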